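Fold back the dust cover of the hammer-head case

ROBOT

A 6-joint arm with a two-finger parallel gripper is mounted at the origin on the work surface. World frame = base frame: x ahead of the robot, y to its left, z up, the work surface at z = 0. Lengths are in m, angles in rad, forces in N, time in s.
With the tool pointing down it reaches from about 0.35 to 0.8 m from the base axis. Payload 7.3 kg.
Tool frame: the origin (TCP) lies on the centre line of the jaws, within the pads' length; the fingertips stand r.tip_extent ahead of it and the grasp point (between the pads) is the TCP (r.tip_extent is the distance from the TCP to the fingertips, in m); z points along the fingers, y is the line along which they close (so a half turn about z gives the same grasp; the last joint's range is limited). The gripper opens to 85 mm and grips with 20 to 120 N. Pads are 22 mm wide; open, the fingers measure 114 mm over their backs; the gripper's body (76 mm by 85 mm) begins 54 mm behind the grasp point. The pads swing forward as they close: fully open they stand 13 mm farther back than shut.
Start: joints at [1.056, 0.342, 1.524, -0, 1.275, -0.146], TCP at [0.189, 0.49, 0.25] pointing down, gripper open.
Joint ranges: [-2.53, 2.53], [-0.77, 2.02], [0.04, 2.7], [-1, 4.14], [0.28, 2.66], [-3.11, 3.11]. Speed limits (rad/s): [2.57, 2.57, 3.14, 3.14, 3.14, 3.14].

INTERFACE

Orientations are given as a unit quaternion [w, x, y, z].
In Python, from cell import r gives the robot as it stands.
- The arm moves only by the tool arm_command, never from a script. Its argument "series" is a list of rows, each an object of numbers: "tx", "ty", "tz": the shift along the tool's x, y, z in cm; "twist": the turn about the tool's z in degrees. In form: [{"tx": .., "ty": .., "tz": .., "twist": ..}, ...]. A call has exactly 5 rows; each row is the pose to reach, as a shift and turn from the pose commanded when the call began, along the tool's axes at that moment; what a row does not reach only later rows make up. A row lasts 1/12 s, in which the tool goes at most 41.7 mm and 7.16 degrees, less where a joint would pass 70% of its speed; a pose out of reach is approached as far as the arm can. A call with a gripper value outside its range is refused whole. "grip" is the finger opening in cm, from 0 to 8.54, set as the call begins (left out, the last holds). The fingers move at their own pace and stop on an object; "newtons" is the grip in N (left out, the last holds). Time passes only in rows, so rows that repeat a pose let the fingers close, or fill a call up. It gives the time, the measured TCP pose, the force, the opening and the grip force at its end, in the units of the state.
- r.read_state(): the state, without advancing time (a new reading comes with each control period).
- r.capture(name): name is "side" or "top" or "wrist"; returns (picture, depth): 420x560x3 uint8, blue, green, red; 420x560 float32, m along the optical axis (not along the pixel's ray), 0 where there is no reading.
- r.camera_model(name): a dict with "K" (3x3 intrinsics, pixels), "xyz" and "orientation" of the camera in the world; the wrist camera has in their place "mount" (4x4, takes a point from camera to tool coordinates, whose origin is the TCP and whose axes are the flange's). Camera axes: x right, y down, z forward; pixel columns grow to the right and rows downward; lengths in m; the calibration is good to about 2 mm. A picture is of the moment at which its call begins: read the wrist's pose just before it. camera_model takes no time and is no camera call.
- r.hand_in(): hands the job in; it is judged then, once.
The state is a dict: "time_s": time; "q": joint angles; "qvel": joint speeds; "effort": joint torques, N m; "tcp_pos": TCP position; "tcp_rot": TCP orientation; "contact_force": force on the tool from outside, world axes, zero at the start; "wrist_torque": the same for the moment, N m; "gripper_width": opening from 0.0 (shut) to 1.0 (fully open); "gripper_force": force on a finger pad.
Only numpy, scipy, OpenCV 4.12 (cv2) and the standard library are available. Lean on these libraries where they do the work, as an engineer would, in place of code of your own. Each camera call takes 0.05 s, during which the arm holds its last target. There are 200 camera calls.

TASK

The silversmith wants the polished hammer heads: push the blue bifold dust cover fully back along its case, until its two panels stand upright, folded flat against each other, and leave it so. Leave the plain wooden cover of the other case as it is and do not shift the silver bowl.

Things in the scene. Friction and masses are not known exactly. Their poses are not given: they have to be found in the camera images.
- blue_case: Fixed dark wooden case, 190 x 160 mm, under a tent of two blue panels with a steel push bar on the outer one. Origin: centre of its underside; z up, y along the hinges, +x from the cover's free edge to its fixed hinge (at x = 85, z = 64 mm): push the bar level this way, z = 86 or a little more. The bar keeps at z = 98 to 108. Folded, the panels stand over the fixed hinge up to z = 149. About 2 N moves it; it stays put.
- blue_fold (a joint): Angle f at the hinge joining the blue panels: 0 = flat over the case, pi = folded flat together, upright, at a stop. Starts at 1.7 to 2.2. Panels 85 mm long, 146 wide, 6 thick, each f/2 from level, move as one; the free edge slides 64 mm above the bench. The bar (8 mm thick, 100 long along y) is 136 cos(f/2) + 26 sin(f/2) mm short of the fixed hinge, so 26 mm when folded.
- plain_edge (a point): Middle of the free lower edge of the other case's bifold cover, which has the same form but panels of plain pale wood; to be left alone. Its x axis lies in the outer panel and points up the slope, y along the edge.
- bowl: Loose silver bowl, 120 mm across its rim and 50 mm high, upright on the bench at one side; to be left alone. Origin: centre of its underside.
There are look-alikes about, which are no part of the job. What is shaped like the blue_case but yellow is not meant.

How it is judged:
By the outcome, as a careful person would: the job done as asked, in the order asked, and still so for the second after the job is handed in, with the robot touching nothing.
It also fails if it takes over 32 s, if anything falls off the work surface, if the arm or the gripper's body presses on something with over 40 N, if the wrist force passes 120 N, or if a joint passes its speed limit or range.

## Working session

There is one attempt and no reset: what is moved stays moved. The work goes in short steps, Python scripts to look and compute and a tool call to move; the robot and the scene stay as the last step left them, time stands still between calls to the robot, and variables do not carry over. Pictures are saved under pics/ and viewed, at most 10 in all, crops included, and the job is handed in when it is done.

Besides the shell and the picture viewer there is one more tool, called after "Call:" as name(argument=value, ...) on one line, values as JSON. arm_command: Moves the arm, as the interface text tells. Its arguments: {"type":"object","properties":{"series":{"type":"array"},"grip":{"type":"number"},"newtons":{"type":"number"}},"required":["series"]}

```bash
mkdir -p pics; python3 - <<'E'
from cell import r
import cv2,numpy as np
s=r.read_state();print(s['time_s'],s['tcp_pos'],s['tcp_rot'],r.tip_extent)
for n in("top","side"):
    p,d=r.capture(n);cv2.imwrite(f"pics/{n}0.png",p);np.savez(f"{n}0.npz",p=p,d=d)
    m=r.camera_model(n);print(n,{k:np.round(v,4).tolist() for k,v in m.items()})
E
```

```text
0.0 [0.18906018 0.48938881 0.24961822] [-2.49424484e-04  1.83350714e-01  9.83047266e-01 -7.25619244e-04] 0.019
top {'K': [[516.4016, 0.0, 281.4241], [0.0, 516.4016, 202.2102], [0.0, 0.0, 1.0]], 'xyz': [0.0881, -0.0298, 1.5564], 'orientation': [0.078, -0.7027, 0.7048, -0.0588]}
side {'K': [[540.9399, 0.0, 285.6656], [0.0, 540.9399, 211.3442], [0.0, 0.0, 1.0]], 'xyz': [-0.3518, -1.2693, 0.9456], 'orientation': [-0.4739, 0.8402, -0.2332, 0.1229]}
```

View pics/top0.png

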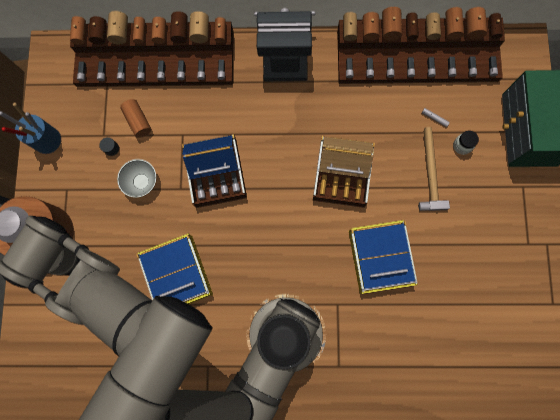

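View pics/side0.png

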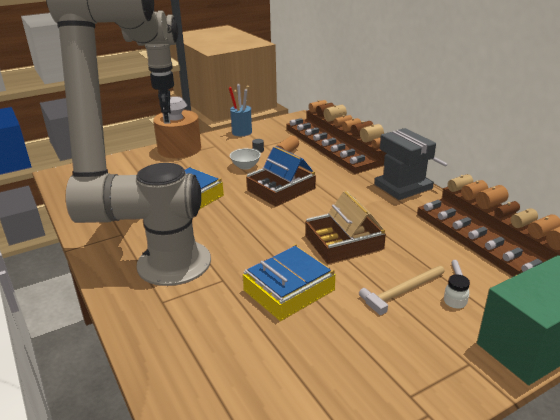

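The top view shows the blue-cover dark case around (214,170), with its bar at about (212,168) and its fixed hinge on the far side at about (210,140). The plain case is at (345,170), the bowl at (137,178), and the yellow-case look-alikes at (174,270) and (383,257). The side view agrees, with the blue case at (281,180).

```bash
cat > h.py <<'E'
import numpy as np,cv2
from scipy.spatial.transform import Rotation as R
def rot(q): return R.from_quat([q[1],q[2],q[3],q[0]]).as_matrix()
def cloud(d,K,Rm,t):
    v,u=np.mgrid[:d.shape[0],:d.shape[1]]
    c=np.stack([(u-K[0,2])/K[0,0]*d,(v-K[1,2])/K[1,1]*d,d],-1)
    return c@Rm.T+t
E
python3 - <<'E'
from cell import r
from h import *
for n,(x0,x1,y0,y1) in {"top":(170,260,125,215),"side":(235,325,140,210)}.items():
    z=np.load(n+"0.npz");m=r.camera_model(n);P=cloud(z['d'],np.array(m['K']),rot(m['orientation']),np.array(m['xyz']))
    np.save(n+"P.npy",P)
    p=z['p'];c=cv2.resize(p[y0:y1,x0:x1],None,fx=6,fy=6,interpolation=cv2.INTER_NEAREST);cv2.imwrite(f"pics/{n}c.png",c)
    hsv=cv2.cvtColor(p,cv2.COLOR_BGR2HSV);w=np.zeros(z['d'].shape,bool);w[y0:y1,x0:x1]=1
    b=(cv2.inRange(hsv,(100,120,30),(125,255,255))>0)&w&(z['d']>0)
    Q=P[b];print(n,b.sum(),Q.min(0),Q.max(0))
    for lo in np.arange(.04,.2,.01):
        k=(Q[:,2]>=lo)&(Q[:,2]<lo+.01)
        if k.any():print(round(lo,2),k.sum(),Q[k].mean(0).round(4))
P=np.load("topP.npy")
for v in range(130,215,3):print(v,P[v,214].round(3),P[v,200].round(3))
E
```

```text
top 1399 [0.45346079 0.14240779 0.02699325] [0.58364748 0.30224208 0.14178268]
0.06 16 [0.4691 0.208  0.068 ]
0.07 169 [0.4972 0.2152 0.0754]
0.08 121 [0.5173 0.2241 0.0851]
0.09 195 [0.5073 0.2166 0.0952]
0.1 246 [0.5064 0.2208 0.1051]
0.11 231 [0.5103 0.2207 0.1151]
0.12 253 [0.5144 0.2199 0.125 ]
0.13 164 [0.5173 0.2213 0.1336]
0.14 3 [0.5241 0.195  0.1412]
side 669 [0.45628677 0.13834647 0.06733452] [0.58026482 0.28845886 0.1368911 ]
0.06 9 [0.4767 0.1946 0.0687]
0.07 100 [0.4814 0.2052 0.076 ]
0.08 115 [0.4897 0.2022 0.0848]
0.09 59 [0.5084 0.1801 0.0942]
0.1 109 [0.5012 0.2049 0.1055]
0.11 113 [0.5057 0.211  0.115 ]
0.12 106 [0.5112 0.2101 0.1246]
0.13 58 [0.5134 0.2093 0.1325]
130 [0.628 0.226 0.001] [ 0.63   0.272 -0.004]
133 [ 0.618  0.226 -0.001] [0.618 0.271 0.001]
136 [ 0.609  0.226 -0.002] [0.608 0.27  0.002]
139 [0.575 0.214 0.071] [ 0.599  0.27  -0.002]
142 [0.557 0.209 0.099] [0.564 0.255 0.076]
145 [0.54  0.205 0.122] [0.549 0.251 0.096]
148 [0.526 0.202 0.138] [0.532 0.246 0.121]
151 [0.521 0.204 0.125] [0.518 0.242 0.138]
154 [0.512 0.204 0.126] [0.509 0.242 0.137]
[... 198 characters left out ...]
8] [0.476 0.249 0.092]
172 [0.471 0.211 0.076] [0.462 0.245 0.114]
175 [0.48  0.222 0.003] [0.463 0.253 0.072]
178 [0.469 0.221 0.01 ] [0.471 0.265 0.004]
181 [0.46  0.221 0.01 ] [0.455 0.26  0.031]
184 [ 0.453  0.222 -0.003] [0.447 0.261 0.025]
187 [0.436 0.217 0.03 ] [0.437 0.26  0.027]
190 [0.428 0.217 0.026] [0.428 0.26  0.026]
193 [0.417 0.216 0.033] [0.418 0.259 0.029]
196 [0.411 0.218 0.016] [0.407 0.257 0.037]
199 [0.394 0.212 0.054] [0.404 0.263 0.007]
202 [0.389 0.216 0.031] [0.386 0.255 0.048]
205 [ 0.386  0.22  -0.001] [0.381 0.258 0.028]
208 [ 0.377  0.22  -0.003] [ 0.378  0.264 -0.004]
211 [0.366 0.219 0.005] [0.367 0.263 0.001]
214 [ 0.358  0.22  -0.003] [ 0.358  0.263 -0.   ]
```

View pics/topc.png

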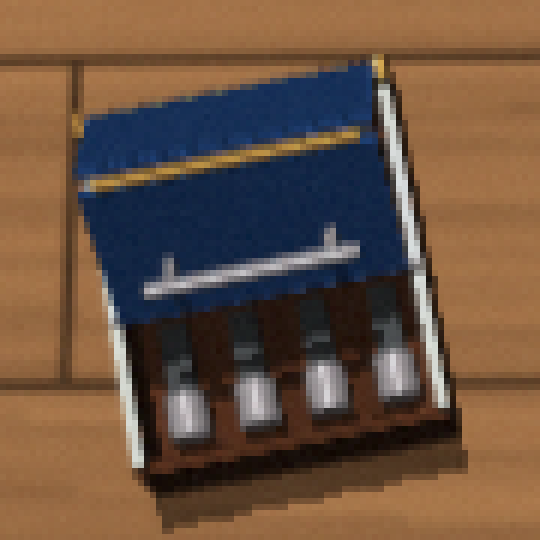

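The crop shows the bar running from (150,292) to (355,247), the brass hinge pins at (78,125) and (380,68), and the rail front ends at (138,465) and (443,405).

View pics/sidec.png

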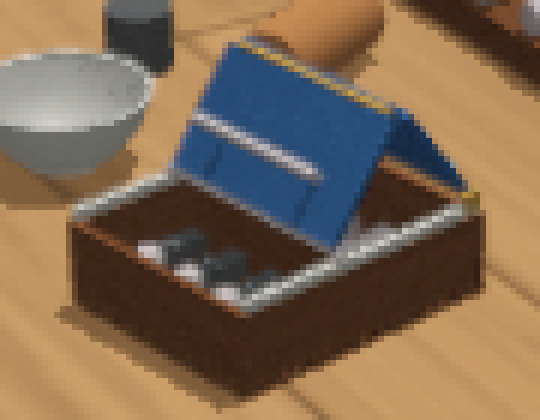

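```bash
cat >> h.py <<'E'
def ray(m,u,v):
    K=np.array(m['K']);d=rot(m['orientation'])@np.array([(u-K[0,2])/K[0,0],(v-K[1,2])/K[1,1],1]);return np.array(m['xyz']),d
def onz(m,u,v,z):
    o,d=ray(m,u,v);return o+d*(z-o[2])/d[2]
def tri(m1,p1,m2,p2):
    o1,d1=ray(m1,*p1);o2,d2=ray(m2,*p2);s=np.linalg.lstsq(np.stack([d1,-d2],1),o2-o1,rcond=None)[0]
    a,b=o1+s[0]*d1,o2+s[1]*d2;return (a+b)/2,np.linalg.norm(a-b)
E
python3 - <<'E'
from cell import r
from h import *
m=r.camera_model("top")
for n,c,z in [("barL",(150,292),.103),("barR",(355,247),.103),("hL",(78,125),.064),("hR",(380,68),.064),("rL",(138,465),.064),("rR",(443,405),.064)]:
    print(n,onz(m,170+c[0]/6-.5,125+c[1]/6-.5,z).round(4))
E
```

```text
barL [0.4611 0.2632 0.103 ]
barR [0.4829 0.1637 0.103 ]
hL [0.5582 0.3103 0.064 ]
hR [0.5868 0.158  0.064 ]
rL [0.3831 0.2741 0.064 ]
rR [0.4125 0.1237 0.064 ]
```

The side crop shows the bar from (195,118) to (318,177), clear of the panel, and the fixed hinge pin at (470,200). Next I triangulate both and compute the approach.

```bash
python3 - <<'E'
from cell import r
from h import *
t,s=r.camera_model("top"),r.camera_model("side")
T=lambda c:(170+c[0]/6-.5,125+c[1]/6-.5)
S=lambda c:(235+c[0]/6-.5,140+c[1]/6-.5)
for n,a,b in [("barL",(150,292),(195,118)),("barR",(355,247),(318,177)),("hR",(380,68),(470,200)),("rR",(443,405),(245,305)),("rL",(138,465),(75,212))]:
    p,e=tri(t,T(a),s,S(b));print(n,p.round(4),round(e,4))
st=r.read_state();A=rot(st['tcp_rot']);y=np.deg2rad(11.2);X=np.array([np.cos(y),np.sin(y),0])
tgt=np.array([.5725,.234,.25])-.150*X
print("shift cm",(A.T@(tgt-st['tcp_pos'])*100).round(2),"twist",-(101.2-np.rad2deg(np.arctan2(A[1,1],A[0,1]))))
E
```

```text
barL [0.4608 0.2621 0.1069] 0.0015
barR [0.4846 0.1628 0.1038] 0.0042
hR [0.5874 0.1579 0.0633] 0.0008
rR [0.4144 0.1237 0.0597] 0.0021
rL [0.3848 0.2746 0.06  ] 0.0018
shift cm [-3.230e+01 -1.803e+01 -1.000e-02] twist -32.331062410883305
```

Call:
arm_command(series=[{"tx": -3.2, "ty": -1.8, "tz": 0, "twist": -6}, {"tx": -6.4, "ty": -3.6, "tz": 0, "twist": -12}, {"tx": -9.7, "ty": -5.4, "tz": 0, "twist": -19}, {"tx": -12.9, "ty": -7.2, "tz": 0, "twist": -26}, {"tx": -16.1, "ty": -9.0, "tz": 0, "twist": -32.3}], grip=0, newtons=40)

```text
time_s: 0.52
tcp_pos: [0.3038, 0.3512, 0.25]
tcp_rot: [-0.0, -0.088, 0.996, -0.0]
contact_force: [0.4, 0.8, 0.5]
gripper_width: 0.297
gripper_force: 0.0
```

```bash
cat > w.py <<'E'
from cell import r
from h import *
st=r.read_state();A=rot(st['tcp_rot']);y=np.deg2rad(11.2);X=np.array([np.cos(y),np.sin(y),0])
p=st['tcp_pos']
tgt=np.array([.5725,.234,.25])-.150*X
print(st['time_s'],p,st['gripper_width'],st['contact_force'],"shift",(A.T@(tgt-p)*100).round(2),"twist",-(101.2-np.rad2deg(np.arctan2(A[1,1],A[0,1]))))
v=A[:,2];print("z",v, "case x of tcp rel hinge",(p-[.5725,.234,0])@X)
E
python3 w.py
```

```text
0.5167 [0.30378627 0.35118888 0.25004293] 0.297485364859565 [0.43925715 0.79903049 0.45761151] shift [ -9.42 -16.53   0.  ] twist -1.1502099643665815
z [-4.86160359e-04 -2.93733004e-04 -9.99999839e-01] case x of tcp rel hinge -0.24083401268488785
```

Call:
arm_command(series=[{"tx": -1.8, "ty": -3.3, "tz": 0, "twist": 0}, {"tx": -3.6, "ty": -6.6, "tz": 0, "twist": 0}, {"tx": -5.4, "ty": -9.9, "tz": 0, "twist": 0}, {"tx": -7.2, "ty": -13.2, "tz": 0, "twist": 0}, {"tx": -8.9, "ty": -16.3, "tz": 0, "twist": 0}])

```text
time_s: 0.93
tcp_pos: [0.4193, 0.205, 0.2501]
tcp_rot: [-0.0, -0.084, 0.996, -0.0]
contact_force: [0.5, 1.1, 0.4]
gripper_width: 0.002
gripper_force: 0.0
```

Call:
arm_command(series=[{"tx": 0, "ty": 0, "tz": 2, "twist": 0}, {"tx": 0, "ty": 0, "tz": 5, "twist": 0}, {"tx": 0, "ty": 0, "tz": 8, "twist": 0}, {"tx": 0, "ty": 0, "tz": 8, "twist": 0}, {"tx": 0, "ty": 0, "tz": 8, "twist": 0}])

```text
time_s: 1.35
tcp_pos: [0.4177, 0.2066, 0.1696]
tcp_rot: [-0.002, -0.085, 0.996, -0.0]
contact_force: [-0.5, 0.9, 0.0]
gripper_width: 0.001
gripper_force: 0.0
```

```bash
python3 w.py; python3 - <<'E'
from cell import r
import cv2
p,d=r.capture("side");cv2.imwrite("pics/side1.png",cv2.resize(p[60:220,200:360],None,fx=3.5,fy=3.5))
E
```

```text
1.35 [0.41773485 0.20664434 0.16958427] 0.0011679084261913258 [-0.52398103  0.94426185  0.04562813] shift [-0.69 -0.31 -8.04] twist -1.4982541682728368
z [-0.00359515 -0.00101672 -0.99999302] case x of tcp rel hinge -0.15713108421684305
```

View pics/side1.png

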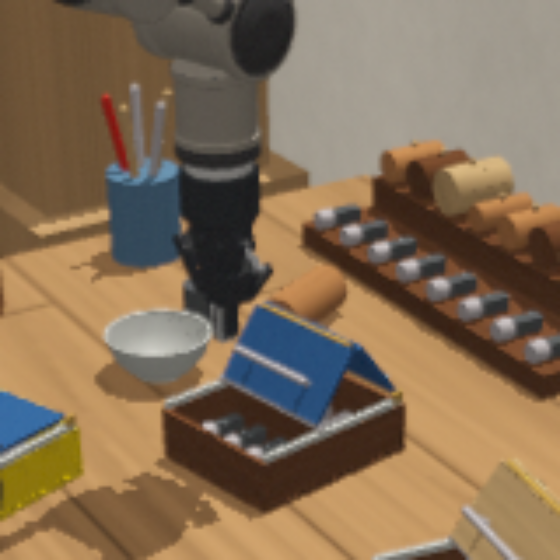

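The side view shows the shut gripper above and in front of the cover, with its tips near crop (225,335), which is full-frame (264,156). I check that against a projection.

```bash
python3 - <<'E'
from cell import r
from h import *
m=r.camera_model("side");st=r.read_state();A=rot(st['tcp_rot'])
for P in (st['tcp_pos'],st['tcp_pos']+.019*A[:,2],np.array([.472,.2135,.105])):
    c=rot(m['orientation']).T@(P-m['xyz']);q=np.array(m['K'])@c;print(P,(q[:2]/q[2]).round(1))
P=np.load("sideP.npy")
p,d=r.capture("side")
Q=cloud(d,np.array(m['K']),rot(m['orientation']),np.array(m['xyz']))
for v in range(145,162,2):print(v,Q[v,264].round(3), Q[v,268].round(3))
E
```

```text
[0.41876454 0.20707538 0.17099188] [263.1 151. ]
[0.4187616  0.20707567 0.15199188] [263.3 156.1]
[0.472  0.2135 0.105 ] [276.4 164.1]
145 [0.417 0.197 0.197] [0.417 0.168 0.208]
147 [0.414 0.191 0.193] [0.622 0.552 0.003]
149 [0.416 0.194 0.184] [ 0.615  0.54  -0.   ]
151 [0.415 0.193 0.178] [ 0.609  0.528 -0.003]
153 [0.412 0.189 0.172] [ 0.6    0.513 -0.004]
155 [0.418 0.201 0.159] [ 0.588  0.491 -0.001]
157 [0.419 0.203 0.15 ] [0.479 0.286 0.101]
159 [ 0.558  0.469 -0.002] [0.462 0.255 0.11 ]
161 [ 0.548  0.45  -0.001] [0.461 0.254 0.103]
```

Call:
arm_command(series=[{"tx": 0, "ty": -0.2, "tz": 1.5, "twist": -1}, {"tx": 0, "ty": -0.2, "tz": 3.5, "twist": -1}, {"tx": 0, "ty": -0.2, "tz": 5.5, "twist": -1}, {"tx": 0, "ty": -0.2, "tz": 6.2, "twist": -1}, {"tx": 0, "ty": -0.2, "tz": 6.2, "twist": -1}])

```text
time_s: 1.87
tcp_pos: [0.4188, 0.2051, 0.1084]
tcp_rot: [-0.0, -0.094, 0.996, -0.0]
contact_force: [-0.3, -0.3, 0.3]
gripper_width: 0.001
gripper_force: 0.0
```

Call:
arm_command(series=[{"tx": -0.8, "ty": 0, "tz": 0, "twist": 0}, {"tx": -1.6, "ty": 0, "tz": 0, "twist": 0}, {"tx": -2.4, "ty": 0, "tz": 0, "twist": 0}, {"tx": -3.2, "ty": 0, "tz": 0, "twist": 0}, {"tx": -4.0, "ty": 0, "tz": 0, "twist": 0}])

```text
time_s: 2.28
tcp_pos: [0.4593, 0.2126, 0.1089]
tcp_rot: [0.0, -0.093, 0.996, 0.0]
contact_force: [-1.0, 0.0, 0.5]
gripper_width: -0.005
gripper_force: 0.9
```

```bash
python3 w.py
```

```text
2.2833 [0.45931499 0.21264388 0.1088941 ] -0.0050732420711893066 [-0.96541978  0.04278091  0.49311034] shift [  3.47  -0.13 -14.11] twist -0.5010654350751338
z [ 6.81003360e-04  3.85325605e-04 -9.99999694e-01] case x of tcp rel hinge -0.11517751005357588
```

Call:
arm_command(series=[{"tx": -0.9, "ty": 0, "tz": 0, "twist": 0}, {"tx": -1.8, "ty": 0, "tz": 0, "twist": 0}, {"tx": -2.7, "ty": 0, "tz": 0, "twist": 0}, {"tx": -3.6, "ty": 0, "tz": 0, "twist": 0}, {"tx": -4.5, "ty": 0, "tz": 0, "twist": 0}])

```text
time_s: 2.7
tcp_pos: [0.5032, 0.2208, 0.1081]
tcp_rot: [-0.0, -0.093, 0.996, -0.0]
contact_force: [-1.1, -1.2, -2.1]
gripper_width: -0.003
gripper_force: 0.7
```

Call:
arm_command(series=[{"tx": -0.4, "ty": 0, "tz": 0, "twist": 0}, {"tx": -0.8, "ty": 0, "tz": 0, "twist": 0}, {"tx": -1.2, "ty": 0, "tz": 0, "twist": 0}, {"tx": -1.6, "ty": 0, "tz": 0, "twist": 0}, {"tx": -2.0, "ty": 0, "tz": 0, "twist": 0}])

```text
time_s: 3.12
tcp_pos: [0.5223, 0.2245, 0.1084]
tcp_rot: [-0.0, -0.093, 0.996, 0.0]
contact_force: [-1.8, 0.1, -0.3]
gripper_width: 0.002
gripper_force: 0.5
```

```bash
python3 w.py;python3 - <<'E'
from cell import r
import cv2
p,d=r.capture("side");cv2.imwrite("pics/side2.png",cv2.resize(p[90:220,220:350],None,fx=4,fy=4))
E
```

```text
3.1167 [0.5222625  0.22451542 0.10835863] 0.001507350159818944 [-1.77104021  0.06033042 -0.30779398] shift [  9.89  -0.13 -14.16] twist -0.4924615443598981
z [-5.34090720e-05  4.61738950e-05 -9.99999998e-01] case x of tcp rel hinge -0.05112296876997186
```

View pics/side2.png

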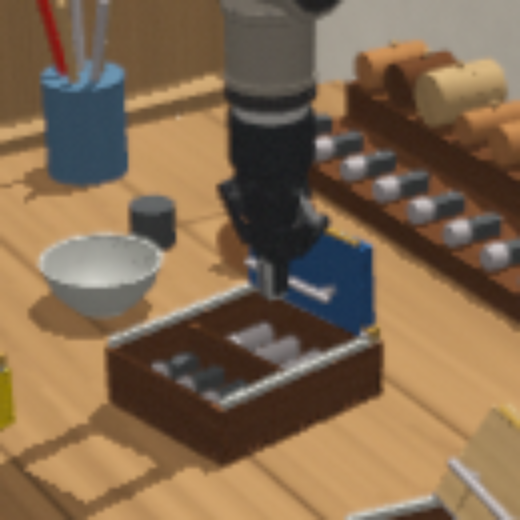

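The side view shows the cover nearly upright, with the fingers on the bar at about (275,285). I keep pushing in small steps until it meets the stop.

Call:
arm_command(series=[{"tx": -0.2, "ty": 0, "tz": 0, "twist": 0}, {"tx": -0.4, "ty": 0, "tz": 0, "twist": 0}, {"tx": -0.6, "ty": 0, "tz": 0, "twist": 0}, {"tx": -0.7, "ty": 0, "tz": 0, "twist": 0}, {"tx": -0.8, "ty": 0, "tz": 0, "twist": 0}])

```text
time_s: 3.58
tcp_pos: [0.5296, 0.2259, 0.1083]
tcp_rot: [-0.0, -0.093, 0.996, -0.0]
contact_force: [-4.7, -1.1, 1.5]
gripper_width: -0.001
gripper_force: 2.1
```

Call:
arm_command(series=[{"tx": -0.05, "ty": 0, "tz": 0, "twist": 0}, {"tx": -0.1, "ty": 0, "tz": 0, "twist": 0}, {"tx": -0.15, "ty": 0, "tz": 0, "twist": 0}, {"tx": -0.2, "ty": 0, "tz": 0, "twist": 0}, {"tx": -0.2, "ty": 0, "tz": 0, "twist": 0}])

```text
time_s: 4.0
tcp_pos: [0.5298, 0.226, 0.1082]
tcp_rot: [-0.002, -0.093, 0.996, -0.0]
contact_force: [-9.0, -2.1, 4.4]
gripper_width: -0.005
gripper_force: 4.5
```

Call:
arm_command(series=[{"tx": -0.05, "ty": 0, "tz": 0, "twist": 0}, {"tx": -0.1, "ty": 0, "tz": 0, "twist": 0}, {"tx": -0.2, "ty": 0, "tz": 0, "twist": 0}, {"tx": -0.3, "ty": 0, "tz": 0, "twist": 0}, {"tx": -0.3, "ty": 0, "tz": 0, "twist": 0}])

```text
time_s: 4.42
tcp_pos: [0.5303, 0.226, 0.108]
tcp_rot: [-0.005, -0.094, 0.996, -0.001]
contact_force: [-18.0, -3.9, 10.5]
gripper_width: 0.003
gripper_force: 9.1
```

At the stop: the force rises and there is no further travel. I back off level, then lift.

Call:
arm_command(series=[{"tx": 0.3, "ty": 0, "tz": 0, "twist": 0}, {"tx": 0.8, "ty": 0, "tz": 0, "twist": 0}, {"tx": 2, "ty": 0, "tz": 0, "twist": 0}, {"tx": 4, "ty": 0, "tz": 0, "twist": 0}, {"tx": 6, "ty": 0, "tz": 0, "twist": 0}])

```text
time_s: 4.83
tcp_pos: [0.4762, 0.2157, 0.1085]
tcp_rot: [0.001, -0.093, 0.996, 0.0]
contact_force: [0.3, 0.0, 0.3]
gripper_width: -0.006
gripper_force: 0.0
```

Call:
arm_command(series=[{"tx": 1, "ty": 0, "tz": -2, "twist": 0}, {"tx": 2, "ty": 0, "tz": -5, "twist": 0}, {"tx": 3, "ty": 0, "tz": -9, "twist": 0}, {"tx": 4, "ty": 0, "tz": -12, "twist": 0}, {"tx": 4, "ty": 0, "tz": -15, "twist": 0}])

```text
time_s: 5.25
tcp_pos: [0.4355, 0.2082, 0.2607]
tcp_rot: [0.001, -0.093, 0.996, 0.0]
contact_force: [1.1, 0.1, -1.3]
gripper_width: -0.004
gripper_force: 0.0
```

```bash
python3 - <<'E'
from cell import r
from h import *
P={}
for n in("side","top"):
    p,d=r.capture(n);cv2.imwrite(f"pics/{n}3.png",p);m=r.camera_model(n)
    P=cloud(d,np.array(m['K']),rot(m['orientation']),np.array(m['xyz']))
    hsv=cv2.cvtColor(p,cv2.COLOR_BGR2HSV)
    b=(cv2.inRange(hsv,(100,120,30),(125,255,255))>0)&(d>0)
    y=np.deg2rad(11.2);L=(P-[.5725,.234,0])@np.array([[np.cos(y),-np.sin(y),0],[np.sin(y),np.cos(y),0],[0,0,1]])
    b&=(abs(L[...,1])<.08)&(abs(L[...,0])<.12)&(L[...,2]>.05)
    Q=L[b];print(n,b.sum())
    for lo in np.arange(.06,.16,.01):
        k=(Q[:,2]>=lo)&(Q[:,2]<lo+.01)
        if k.any():print(round(lo,2),k.sum(),np.median(Q[k],0).round(4))
    if n=="side": cv2.imwrite("pics/side3c.png",cv2.resize(p[90:220,220:350],None,fx=4,fy=4))
print(r.read_state()['contact_force'])
E
```

```text
side 467
0.06 7 [-0.0043 -0.016   0.0693]
0.07 58 [-0.0085 -0.026   0.0749]
0.08 23 [-0.0083 -0.056   0.085 ]
0.09 40 [-0.0063 -0.0371  0.0956]
0.1 70 [-0.0074 -0.0168  0.1048]
0.11 71 [-0.0079 -0.0146  0.1149]
0.12 76 [-0.0084 -0.015   0.1256]
0.13 69 [-0.0075 -0.0165  0.1353]
0.14 53 [-0.0085 -0.0231  0.1433]
top 155
0.06 1 [-0.0084 -0.0249  0.0697]
0.07 10 [-0.0099 -0.0565  0.0768]
0.08 15 [-0.0108 -0.0518  0.0843]
0.09 14 [-0.0103 -0.0481  0.0926]
0.1 21 [-0.0103 -0.0505  0.1039]
0.11 19 [-0.0107 -0.0442  0.1147]
0.12 22 [-0.0104 -0.0477  0.1241]
0.13 19 [-0.0102 -0.0519  0.1355]
0.14 33 [-0.0033 -0.0561  0.1445]
0.15 1 [ 0.0008 -0.0713  0.1516]
[1.53278423 0.09823974 0.71911543]
```

View pics/side3c.png

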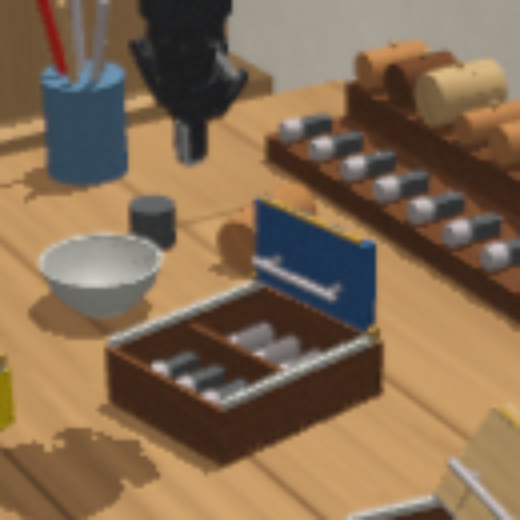

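View pics/top3.png

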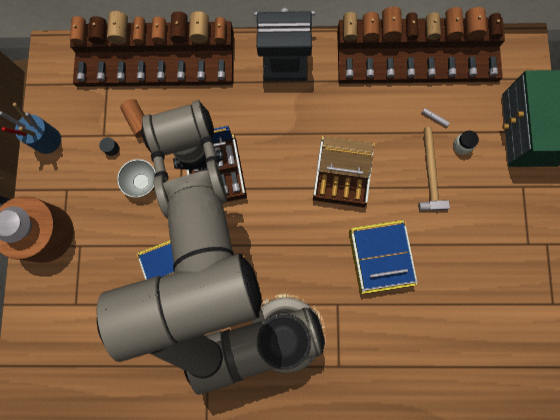

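The panel face is vertical in both views: its offset is constant from z = 0.07 to 0.145. The panels stand folded at the hinge (side crop (315,260)). The bowl and the plain cover have not moved, and the arm is clear.

```bash
python3 -c "
from cell import r
print(r.hand_in())"
```

```text
the job is handed in; nothing more can be done
None
```

The blue cover is pushed back to its stop and its panels stand upright, folded together; the plain cover and the bowl look unmoved in the camera views, and the job is handed in.

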